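# Pack the still's stand fittings into their case

### The job

Pack the three dark grey metal stand fittings into the open grey case so that all stand upright and fully down inside it, which works in one order only: first the L with the long foot flat on the case floor, then the L with the short foot on top of that foot with its upright at the other end, last the stepped block between the two uprights, with its overhang over the short foot. Then swing the retaining bar over the packed parts by its knob until it lies straight along the case, and let go. Leave the other things on the table where they are.

Things in the scene. Friction and masses are not known exactly. Their poses are not given: they have to be found in the camera images.
- case: Open grey steel case, fixed. Origin: centre of its underside; x along its length, y across, z up. Inside 132 (x) x 46 (y) mm, floor 5 thick, walls 6 thick, rim 35 above the table. The three fittings (each 40 wide) have about 3 mm of play on each side. Outside its +x end, 125 mm from the origin, stands a post 16 across, 86 tall, on which the retaining bar turns.
- long_angle_mid (a point): Loose dark grey metal L with LONG foot, 180 g, 75 tall, 40 wide (y). Point: middle of its upright, 37.5 above its underside; own z up. In mm from the point: upright x -6..6, z -37.5..37.5; foot x -6..120, z -37.5..-29.5. Goes in first, on the case floor; with its axes along the case's, its upright is at the end away from the post.
- short_angle_mid (a point): Loose dark grey metal L with SHORT foot, 120 g, 67 tall, 40 wide (y). Point: middle of its upright, 33.5 above its underside; own z up. In mm from the point: upright x -6..6, z -33.5..33.5; foot x -44..6, z -33.5..-25.5. In the case it stands on the long foot, the two uprights at opposite ends (outer faces 126 apart, gap 102).
- step_block_mid (a point): Loose dark grey metal stepped block, 260 g, 67 tall, 40 wide (y). Point: middle of its upright fin, 33.5 above its underside; own z up. In mm from the point: fin x -7..7, z -11.5..33.5; slab x -44..52, z -25.5..-11.5; step below it x -44..9, z -33.5..-25.5, the rest overhangs. In the case: step on the long foot, overhang on the short foot; all tops then 80 above the table.
- bar (a joint): Retaining bar's angle about the vertical post, rad. 0: straight along the case, over the packed parts (case -x from the post); positive: out to the case's -y side, where it starts (1.05 to 1.5). Travel -0.6 to 1.7, no stop at 0; light friction (1 N at the knob), stays where left. Bar 14 wide, 181 long, 87 to 95 above the table: 7 mm over the packed parts.
- bar_knob (a point): Centre of the upright round black knob on the retaining bar, 18 across and 36 tall (95 to 131 above the table), 120 mm from the post axis. Its x axis points along the bar towards the post (as the case's x when the bar is at 0).
- slurry_jar: Bystander: glass jar of brown slurry, 72 mm across, 115 mm tall. Origin at the centre of its underside. Leave it where it is.
- sample_jar: Bystander: small glass jar, 56 mm across, 85 mm tall. Origin at the centre of its underside. Leave it where it is.
- name_tent: Bystander: folded blue name card, 50 x 140 mm foot, 60 mm tall. Origin at the centre of its underside. Leave it where it is.
- stopper: Bystander: small glass stopper, 30 mm across and 30 mm tall. Origin at the centre of its underside. Leave it where it is.
- spatula: Bystander: steel spatula, 160 mm long, lying flat. Origin at the centre of its underside (lying on the table). Leave it where it is.
- dish: Bystander: shallow glass dish, 80 mm across, 18 mm tall. Origin at the centre of its underside. Leave it where it is.
- boss_head: Bystander: dark steel boss head with a thumb screw, about 55 x 22 x 24 mm. Origin at the centre of its underside. Leave it where it is.
Not all that is in view belongs to the job. Leave any green, orange or yellow look-alike of the part that bears short_angle_mid alone.

How it is judged:
By the outcome, as a careful person would: the job done as asked, in the order asked, and still so for the second after the job is handed in, with the robot touching nothing.
It also fails if it takes over 72 s, if anything falls off the work surface, if the arm or the gripper's body presses on something with over 40 N, if the wrist force passes 120 N, or if a joint passes its speed limit or range.

### The arm

A 6-joint arm with a two-finger parallel gripper is mounted at the origin on the work surface. World frame = base frame: x ahead of the robot, y to its left, z up, the work surface at z = 0. Lengths are in m, angles in rad, forces in N, time in s.
With the tool pointing down it reaches from about 0.35 to 0.775 m from the base axis. Payload 5.5 kg.
Tool frame: the origin (TCP) lies midway between the tips of the shut fingers; the grasp point (between the pads) lies grip_point_offset behind it (grip_point_offset is the distance from the TCP to the grasp point, in m); z points along the fingers, y is the direction in which the jaws open and shut (so a half turn about z gives the same grasp; the last joint's range is limited). The gripper opens to 85 mm and grips with 20 to 120 N. Pads are 22 mm wide; open, the fingers measure 114 mm over their backs; the gripper's body (76 mm by 85 mm) begins 54 mm behind the grasp point. The pads swing forward as they close: fully open they stand 13 mm farther back than shut.
Start: joints at [-1.374, 0.313, 0.046, 1.304, 0, 1.431], TCP at [0.19, -0.543, 0.231] pointing down, gripper open.
Joint ranges: [-2.76, 2.76], [-0.86, 1.69], [-1.03, 1.26], [-2.2, 2.34], [-1.47, 1.5], [-3.14, 3.14]. Speed limits (rad/s): [2.57, 2.57, 3.14, 3.14, 3.14, 3.14].

### API

Orientations are given as a unit quaternion [w, x, y, z].
In Python, from workcell import * gives the robot as it stands.
- The arm moves only by the tool send_rows, never from a script. Its argument "series" is one flat list of numbers, 7 for each row, row after row: the shift along the tool's x, y, z in cm, then the turn, a rotation vector about the tool's x, y, z in degrees, then the opening, from 0 (shut) to 1 (fully open). A call has 1 to 10 rows; each row is the pose to reach, as a shift and turn from the pose commanded when the call began, along the tool's axes at that moment; what a row does not reach only later rows make up. A row lasts 1/12 s, in which the tool goes at most 41.7 mm and 7.16 degrees, less where a joint would pass 70% of its speed; a pose out of reach is approached as far as the arm can. A call with a gripper value outside its range is refused whole. The fingers move at their own pace and stop on an object; "newtons" is the grip in N (left out, the last holds). Time passes only in rows, so rows that repeat a pose let the fingers close. It gives the time, the measured TCP pose, the force and the opening at its end, in the units of the state.
- get_state(): the state, without advancing time (a new reading comes with each control period).
- read_camera(name): name is "side" or "top"; returns the picture (480x640x3 uint8, blue, green, red); there is no depth.
- camera_info(name): a dict with "K" (3x3 intrinsics, pixels), "xyz" and "attitude" of the camera in the world. Camera axes: x right, y down, z forward; pixel columns grow to the right and rows downward; lengths in m; the calibration is good to about 2 mm. A picture is of the moment at which its call begins. camera_info takes no time and is no camera call.
- hand_in(): hands the job in, once; it reports no verdict.
Trained networks look in the newest picture that a camera, given by its name, has taken for a name from the list of things; names that differ only in an ending like _2 or _b are one class to them, and where a whole thing is asked for, a point or a joint stands for the part that bears it (a point fixed in the world has none). Each returns a list of dicts, best first, with "p" (0 to 1); they miss things now and then, are a little off and sometimes report something else, mostly with a low value. They report only what shows in the picture. A call takes as long as a camera call. They do not tell look-alikes from the thing itself.
- silhouettes(camera, label): "pixels" (480x640 bool, what is visible of it) and "box" ([left, top, width, height] in pixels, round what is visible of it).
The state is a dict: "clock": time; "joint_pos": joint angles; "qvel": joint speeds; "tau": joint torques, N m; "tcp_pos": TCP position; "orientation": TCP orientation; "wrist_force": force on the tool from outside, world axes, zero at the start; "ft_torque": the same for the moment, N m; "finger_gap": finger opening in m.
Only numpy, scipy, OpenCV 4.12 (cv2) and the standard library are available. Lean on these libraries where they do the work, as an engineer would, in place of code of your own. Each camera call takes 0.05 s, during which the arm holds its last target. There are 200 camera calls.

## Working session

There is one attempt and no reset: what is moved stays moved. The work goes in short steps, Python scripts to look and compute and a tool call to move; the robot and the scene stay as the last step left them, time stands still between calls to the robot, and variables do not carry over. Pictures are saved under pics/ and viewed, about 8 in all and at most 12, crops included, and the job is handed in when it is done.

Besides the shell and the picture viewer there is one more tool, called after "Request:" as a command line: name --argument value ..., lists and objects as JSON in quotes. send_rows: Moves the arm, as the interface text tells. Its arguments: {"type":"object","properties":{"series":{"type":"array"},"newtons":{"type":"number"}},"required":["series"]}

```bash
mkdir -p pics; ls
python3 - <<'E'
from workcell import *
import cv2,numpy as np
np.set_printoptions(precision=4,suppress=True)
s=get_state(); print({k:np.round(v,4) for k,v in s.items()})
for c in("top","side"):
    im=read_camera(c); cv2.imwrite(f"pics/{c}0.png",im); i=camera_info(c); print(c,i)
try: print(grip_point_offset)
except Exception as e: print(e)
for c in("top","side"):
    for l in["case","long_angle_mid","short_angle_mid","step_block_mid","bar","bar_knob"]:
        print(c,l,[(round(d["p"],2),d["box"]) for d in silhouettes(c,l)])
E
```

```text
pics
{'clock': np.float64(0.0), 'joint_pos': array([-1.3736,  0.314 ,  0.045 ,  1.3036,  0.    ,  1.4312]), 'qvel': array([-0.    , -0.0002, -0.0007, -0.0001,  0.0008, -0.0001]), 'tau': array([  0.0009, -48.063 ,  29.853 ,   0.0196,   0.    ,   0.    ]), 'tcp_pos': array([ 0.1899, -0.5422,  0.2304]), 'orientation': array([-0.0009,  0.9859,  0.1676, -0.    ]), 'wrist_force': array([0.0642, 0.0667, 0.2762]), 'ft_torque': array([-0.0089, -0.0259, -0.0266]), 'finger_gap': np.float64(0.0854)}
top {'K': array([[439.9375,   0.    , 314.1737],
       [  0.    , 439.9375, 240.3963],
       [  0.    ,   0.    ,   1.    ]]), 'xyz': array([ 0.481 , -0.0387,  0.8836]), 'attitude': array([-0.0414,  0.7136, -0.6976,  0.0494])}
side {'K': array([[524.3875,   0.    , 325.7544],
       [  0.    , 524.3875, 239.8176],
       [  0.    ,   0.    ,   1.    ]]), 'xyz': array([ 0.2788, -0.5688,  0.8363]), 'attitude': array([-0.3351,  0.9062, -0.2447,  0.0816])}
0.0187
top case [(0.6, [133.1, 214.1, 124.2, 110.2]), (0.3, [284.3, 200.1, 14.7, 13.4])]
top long_angle_mid [(0.75, [429.3, 245.5, 54.5, 65.0])]
top short_angle_mid [(0.95, [404.5, 159.3, 30.1, 33.1]), (0.88, [233.6, 198.9, 28.8, 35.6]), (0.77, [324.6, 261.7, 27.8, 34.5]), (0.61, [263.2, 238.8, 30.2, 31.4])]
top step_block_mid [(0.78, [380.8, 240.6, 29.5, 49.3])]
top bar [(0.7, [131.1, 216.5, 31.6, 106.8])]
top bar_knob [(0.58, [134.2, 213.5, 28.1, 106.5])]
side case []
side long_angle_mid [(0.83, [358.5, 374.7, 64.6, 72.7])]
side short_angle_mid [(0.91, [307.8, 194.7, 32.0, 45.5]), (0.9, [446.7, 291.9, 38.1, 46.1]), (0.86, [298.5, 232.5, 23.0, 40.4]), (0.77, [297.6, 281.7, 33.0, 41.9])]
side step_block_mid [(0.59, [337.8, 328.4, 62.1, 43.2])]
side bar [(0.62, [196.0, 144.2, 86.6, 37.6])]
side bar_knob [(0.73, [296.6, 281.3, 32.2, 39.5]), (0.62, [196.1, 147.5, 87.0, 34.3])]
```

Run:
```python
import cv2
for c,(x,y,w,h) in {"top":(110,130,400,225),"side":(150,110,400,360)}.items():
    im=cv2.imread(f"pics/{c}0.png")[y:y+h,x:x+w]
    s=2 if c=="top" else 1.65
    cv2.imwrite(f"pics/{c}0c.png",cv2.resize(im,None,fx=s,fy=s,interpolation=cv2.INTER_CUBIC))
```

```text
(no output)
```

View pics/top0c.png

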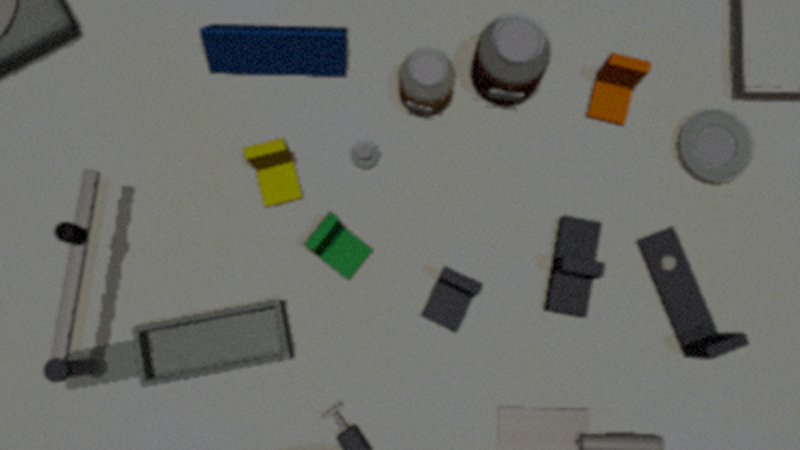

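View pics/side0c.png

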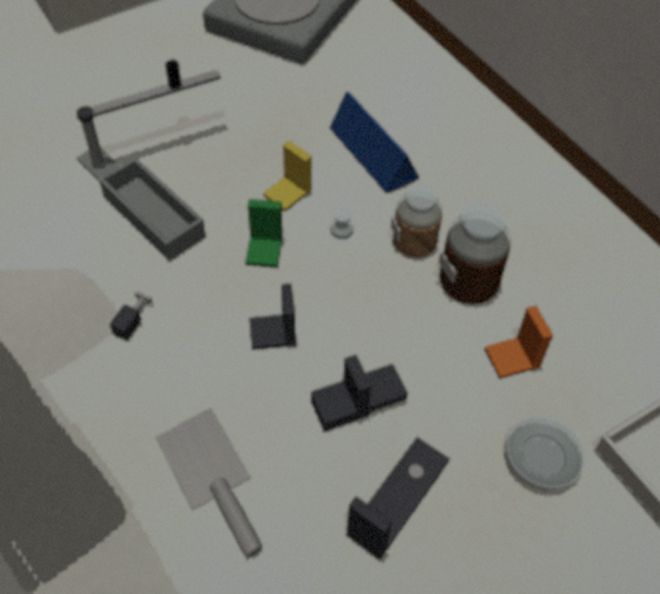

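The top crop shows the case at about (215,340), its post at (57,369) and the bar pointing up. The grey parts are the short L (450,298), the block (575,265) and the long L (690,290). The coloured Ls are decoys. The side view agrees. Next I fit poses using the masks and model rendering in both cameras.

```bash
cat > h.py <<'E'
from workcell import *
import cv2,numpy as np
from scipy.optimize import minimize
from scipy.spatial.transform import Rotation as R
np.set_printoptions(precision=4,suppress=True)
# boxes x0,x1,y0,y1,z0,z1 (mm) from underside-level origin
LONG=[(-6,6,-20,20,0,75),(-6,120,-20,20,0,8)]
SHORT=[(-6,6,-20,20,0,67),(-44,6,-20,20,0,8)]
STEP=[(-7,7,-20,20,22,67),(-44,52,-20,20,8,22),(-44,9,-20,20,0,8)]
CASE=[(-72,72,-29,29,0,35),(117,133,-8,8,0,86)]
I={c:camera_info(c) for c in("top","side")}
def proj(c,P):
    i=I[c]; q=i["attitude"]; M=R.from_quat([*q[1:],q[0]]).as_matrix()
    p=(np.asarray(P)-i["xyz"])@M; p=p@i["K"].T; return p[:,:2]/p[:,2:]
def place(P,v,z=0):
    P=np.asarray(P,float)/1e3; c,s=np.cos(v[2]),np.sin(v[2])
    return np.c_[v[0]+c*P[:,0]-s*P[:,1],v[1]+s*P[:,0]+c*P[:,1],P[:,2]+z]
def corners(b): return [(x,y,z) for x in b[:2] for y in b[2:4] for z in b[4:]]
U=4
def render(c,boxes,v,z=0):
    m=np.zeros((480*U,640*U),np.uint8)
    for b in boxes:
        h=cv2.convexHull((((proj(c,place(corners(b),v,z))+.5)*U*16-8).astype(np.int32)))
        cv2.fillConvexPoly(m,h,1,shift=4)
    return cv2.resize(m.astype(np.float32),(640,480),interpolation=cv2.INTER_AREA)
def fit(masks,boxes,v0,z=0):
    def cost(v):
        t=0
        for c,m in masks.items():
            r=render(c,boxes,v,z); t+=1-np.minimum(r,m).sum()/np.maximum(r,m).sum()
        return t/len(masks)
    best=None
    for dy in (0,.15,-.15):
        s=np.array(v0)+[0,0,dy]
        o=minimize(cost,s,method="Nelder-Mead",options=dict(initial_simplex=s+np.array([[0,0,0],[.008,0,0],[0,.008,0],[0,0,.12]]),xatol=1e-4,fatol=1e-4))
        if best is None or o.fun<best.fun: best=o
    return best.x,best.fun
def ray(c,uv,z):
    i=I[c]; q=i["attitude"]; M=R.from_quat([*q[1:],q[0]]).as_matrix()
    d=M@np.linalg.inv(i["K"])@[*uv,1]; return i["xyz"]+d*(z-i["xyz"][2])/d[2]
def go(x,y,z,yaw,s=None):
    """shift cm + turn deg from measured pose to tool-down pose with tool x at yaw (mod pi, j6 in range)"""
    s=s or get_state(); q=s["orientation"]; A=R.from_quat([*q[1:],q[0]])
    y0=np.arctan2(*A.as_matrix()[[1,0],0]); 
    B=[]
    for k in(-1,0,1,2):
        t=yaw+k*np.pi; d=(t-y0+np.pi)%(2*np.pi)-np.pi
        j6=s["joint_pos"][5]-d+(np.arctan2(y,x)-s["joint_pos"][0])
        if abs(j6)<3.0: B.append((abs(d),t))
    t=min(B)[1]
    T=R.from_matrix(np.array([[np.cos(t),np.sin(t),0],[np.sin(t),-np.cos(t),0],[0,0,-1]]))
    sh=A.inv().apply(np.array([x,y,z])-s["tcp_pos"])*100
    tu=np.degrees((A.inv()*T).as_rotvec())
    return sh,tu
E
cat > fit.py <<'E'
from h import *
def dark(c,box,net,pad=5):
    im=cv2.imread(f"pics/{c}0.png"); g=cv2.GaussianBlur(im,(3,3),0).max(2)
    x,y,w,h=[int(round(a)) for a in box]; m=np.zeros((480,640),np.uint8)
    sl=np.s_[y-pad:y+h+pad,x-pad:x+w+pad]
    t,_=cv2.threshold(g[sl],0,1,cv2.THRESH_OTSU); m[sl]=g[sl]<=t
    n,l,st,_=cv2.connectedComponentsWithStats(m); k=1+np.argmax(st[1:,4]); return (l==k)*np.float32(1),t
for c in I: read_camera(c)
for name,B,cx,ti,yaw0 in (("long_angle_mid",LONG,(710,346),None,0),("short_angle_mid",SHORT,(460,280),None,0),("step_block_mid",STEP,(575,265),None,0)):
    net,dk={},{}
    for c in I:
        for d in silhouettes(c,name):
            b=d["box"]; ctr=np.array([b[0]+b[2]/2,b[1]+b[3]/2])
            ok={"long_angle_mid":True,"step_block_mid":True,"short_angle_mid":np.hypot(*(ctr-(np.array([338,278]) if c=="top" else (314,303))))<12}[name]
            if ok: net[c]=np.float32(d["pixels"]); dk[c],t=dark(c,b,None); break
    p0=ray("top",np.array(cx)/2+[110,130],.06)[:2]
    uv2={"long_angle_mid":(655,235),"short_angle_mid":(438,318),"step_block_mid":(570,310)}[name]
    p1=ray("top",np.array(uv2)/2+[110,130],.005)[:2]
    sgn=1 if name=="long_angle_mid" else -1
    a=np.arctan2(*(sgn*(p1-p0))[::-1])
    if name=="step_block_mid": a=[a,a+np.pi]
    else: a=[a]
    for aa in a:
      for k,m in(("net",net),("dark",dk)):
        print(name,k,"both",*fit(m,B,[*p0,aa]))
        for c in m: print("   ",c,*fit({c:m[c]},B,[*p0,aa]))
# case: hand-picked corners of rim + post top, then print
cr=np.array([(136,325),(285,300),(293,357),(142,384)])/2+[110,130]
w=np.array([ray("top",u,.035)[:2] for u in cr]); print("case rim",w,w.mean(0),np.linalg.norm(w-np.roll(w,1,0),axis=1))
po=ray("top",np.array((57,369))/2+[110,130],.09)[:2]; print("post",po, "dist",np.linalg.norm(po-w.mean(0)),"yaw",np.arctan2(*(po-w.mean(0))[::-1]))
print("knob top",ray("top",np.array((65,232))/2+[110,130],.131), "bar end",ray("top",np.array((92,172))/2+[110,130],.095))
E
python3 fit.py
```

```text
long_angle_mid net both [ 0.4781 -0.3412  0.3964] 0.06677854061126709
    top [ 0.4777 -0.3413  0.391 ] 0.05339181423187256
    side [ 0.4788 -0.34    0.3856] 0.075350821018219
long_angle_mid dark both [ 0.4778 -0.3408  0.3899] 0.07741346955299377
    top [ 0.4778 -0.34    0.3849] 0.07602930068969727
    side [ 0.4771 -0.3418  0.3977] 0.06837356090545654
short_angle_mid net both [ 0.5321 -0.0969 -0.4431] 0.08428269624710083
    top [ 0.5327 -0.0977 -0.4319] 0.07450127601623535
    side [ 0.5324 -0.0959 -0.4267] 0.07801109552383423
short_angle_mid dark both [ 0.5327 -0.0969 -0.436 ] 0.06900334358215332
    top [ 0.5327 -0.0966 -0.4243] 0.05447673797607422
    side [ 0.5322 -0.0977 -0.4494] 0.07701724767684937
step_block_mid net both [ 0.548  -0.2104 -0.1555] 0.08861187100410461
    top [ 0.5479 -0.2109 -0.1562] 0.08333331346511841
    side [ 0.5482 -0.2088 -0.1866] 0.08571094274520874
step_block_mid dark both [ 0.5485 -0.2102 -0.1642] 0.06662315130233765
    top [ 0.5485 -0.2096 -0.1586] 0.049980759620666504
    side [ 0.5483 -0.2114 -0.1766] 0.055205702781677246
step_block_mid net both [ 0.5545 -0.2114  2.9849] 0.11985939741134644
    top [ 0.5541 -0.2126  2.9432] 0.10246193408966064
    side [ 0.5545 -0.2095  3.0396] 0.12300902605056763
step_block_mid dark both [ 0.5554 -0.2114  2.9839] 0.105902761220932
    top [ 0.5557 -0.2111  2.9583] 0.0726935863494873
    side [ 0.5546 -0.2118  3.0428] 0.10149717330932617
case rim [[0.4844 0.2105]
 [0.5113 0.0695]
 [0.4574 0.0598]
 [0.4291 0.2015]] [0.4706 0.1353] [0.056  0.1435 0.0548 0.1445]
post [0.444  0.2617] dist 0.12911362673224455 yaw 1.7781524309823695
knob top [0.5617 0.2477 0.131 ] bar end [0.6208 0.241  0.095 ]
```

```bash
cat > case.py <<'E'
from h import *
def rect(x,y,z): return [((x,-y,z),(x,y,z)),((-x,-y,z),(-x,y,z)),((-x,-y,z),(x,-y,z)),((-x,y,z),(x,y,z))]
S=rect(72,29,35)+rect(66,23,35)
P=np.array([np.add(a,np.outer(np.linspace(.03,.97,40),np.subtract(b,a))) for a,b in S]).reshape(-1,3)
mag={}
for c in I:
    g=cv2.GaussianBlur(cv2.imread(f"pics/{c}0.png"),(0,0),1.0).astype(np.float32).mean(2)
    mag[c]=np.minimum(np.hypot(cv2.Sobel(g,5,1,0),cv2.Sobel(g,5,0,1)),60)
def cost(v,cs):
    t=0
    for c in cs:
        u=proj(c,place(P,v)).astype(np.float32)
        t-=cv2.remap(mag[c],u[:,:1],u[:,1:],cv2.INTER_LINEAR).mean()
    return t
for cs in(("top",),("side",),("top","side")):
    best=min((minimize(cost,s,(cs,),method="Nelder-Mead",options=dict(initial_simplex=np.array(s)+np.array([[0,0,0],[.004,0,0],[0,.004,0],[0,0,.03]]),xatol=1e-5,fatol=1e-3)) for s in [(x,y,1.765) for x in(.467,.4705,.474) for y in(.132,.1355,.139)]),key=lambda o:o.fun)
    print(cs,best.x,best.fun)
v=best.x
for c in I:
    im=cv2.imread(f"pics/{c}0.png"); im=cv2.resize(im,None,fx=3,fy=3,interpolation=cv2.INTER_CUBIC); im=np.clip(im*1.6,0,255).astype(np.uint8)
    def poly(pts): cv2.polylines(im,[((proj(c,pts)+.5)*3).astype(np.int32)],True,(0,0,255),1)
    for x,y,z in((72,29,35),(66,23,35),(72,29,0)): poly(place([(-x,-y,z),(x,-y,z),(x,y,z),(-x,y,z)],v))
    t=np.linspace(0,6.28,30)
    for z in(86,): poly(place(np.c_[125+8*np.cos(t),8*np.sin(t),t*0+z],v))
    for a in (1.23,): 
        k=(125-120*np.cos(a),-120*np.sin(a)); 
        for z in(95,131): poly(place(np.c_[k[0]+9*np.cos(t),k[1]+9*np.sin(t),t*0+z],v))
    u=proj(c,place([(30,0,35)],v))[0]*3; x,y=int(u[0]),int(u[1])
    cv2.imwrite(f"pics/case_{c}.png",im[max(y-300,0):y+200,max(0,x-220):x+220])
a,b=[cv2.imread(f"pics/case_{c}.png") for c in I]; h=min(len(a),len(b)); cv2.imwrite("pics/case.png",cv2.resize(np.hstack([a[:h],b[:h]]),(800,int(800*h/(a.shape[1]+b.shape[1])))))
E
python3 case.py
```

```text
('top',) [0.4687 0.1309 1.7832] -55.281837463378906
('side',) [0.4683 0.1362 1.7636] -57.207191467285156
('top', 'side') [0.4678 0.136  1.7777] -111.80560302734375
```

View pics/case.png

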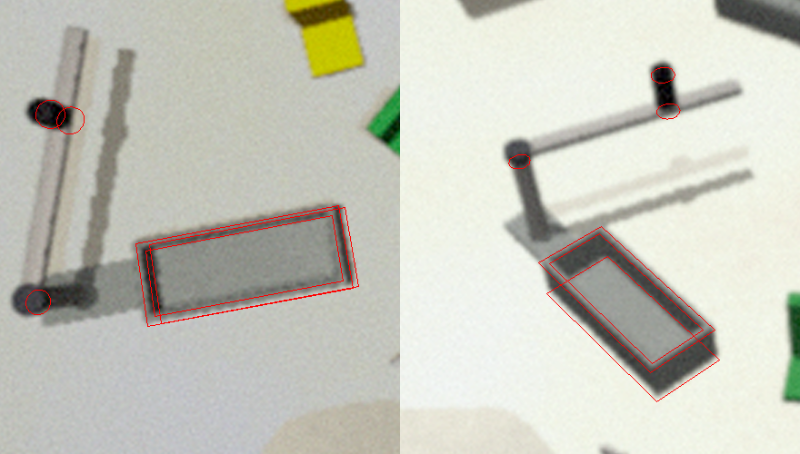

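Run:
```python
from h import *
x,y,yaw=.4778,-.3410,.392
# tool y along part x: tool x yaw = part yaw +- 90
for z in(.15,.040): print(go(x,y,z,yaw+np.pi/2))
```

```text
(array([33.8285, -9.5328,  8.1303]), array([  0.0041,   0.0064, -93.1652]))
(array([33.8287, -9.5341, 19.1303]), array([  0.0041,   0.0064, -93.1652]))
```

Request:
send_rows --series '[33.83,-9.53,8.13,0,0,-93.17,0.6,33.83,-9.53,8.13,0,0,-93.17,0.6,33.83,-9.53,8.13,0,0,-93.17,0.6,33.83,-9.53,8.13,0,0,-93.17,0.6,33.83,-9.53,8.13,0,0,-93.17,0.6,33.83,-9.53,8.13,0,0,-93.17,0.6,33.83,-9.53,8.13,0,0,-93.17,0.6,33.83,-9.53,8.13,0,0,-93.17,0.6,33.83,-9.53,8.13,0,0,-93.17,0.6,33.83,-9.53,8.13,0,0,-93.17,0.6]' --newtons 60

```text
clock: 1.93
tcp_pos: [0.4811, -0.337, 0.1483]
orientation: [-0.001, 0.697, 0.717, 0.001]
wrist_force: [0.2, 0.0, -0.5]
finger_gap: 0.0512
```

Run:
```python
from h import *
print(get_state()["tcp_pos"],go(.4778,-.3410,.150,.392+np.pi/2))
o=[]
for c,(x,y) in {"top":(170,270),"side":(198,190)}.items():
    x=x-(0 if c=="top" else 0)
    g=cv2.imread(f"pics/{c}0.png")
    if c=="top": g=g[268:328,168:263]
    else: g=g[194:274,203:283]
    g=np.clip(g*1.7,0,255).astype(np.uint8)
    print(g.shape); o.append(cv2.resize(g,None,fx=5,fy=5,interpolation=cv2.INTER_LINEAR))
h=max(map(len,o)); o=[cv2.copyMakeBorder(a,0,h-len(a),0,0,0) for a in o]
cv2.imwrite("pics/raw.png",np.hstack(o)[:,:800] if False else cv2.resize(np.hstack(o),None,fx=.9,fy=.9))
```

```text
[ 0.4811 -0.337   0.1483] (array([-0.3948, -0.3412, -0.1675]), array([  0.0221,  -0.1345, -20.843 ]))
(60, 95, 3)
(80, 80, 3)
```

View pics/raw.png

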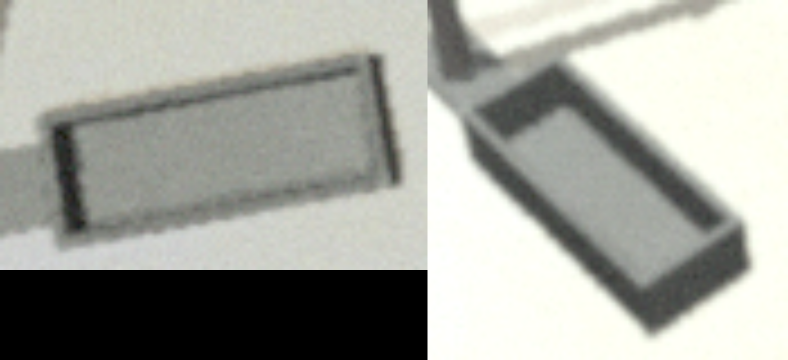

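Run:
```python
from h import *
from scipy.optimize import least_squares
# case corners: far from post = -x ; post to image left in top; -y case = world +x = image up in top
D=[("top",(72,-29,35),(42,118)),("top",(-72,-29,35),(372,55)),("top",(-72,29,35),(388,185)),("top",(72,29,35),(62,243)),("top",(-72,-29,0),(380,60)),("top",(-72,29,0),(400,184)),
("side",(72,29,35),(468,112)),("side",(72,-29,35),(558,62)),("side",(-72,-29,35),(742,222)),("side",(-72,29,35),(650,290)),("side",(-72,29,0),(652,333)),("side",(-72,-29,0),(750,267)),
]
def px(c,p): 
    p=np.array(p,float)-([427.5,0] if c=="side" else [0,0]); return (p+.5)/4.5-.5+([203,194] if c=="side" else [168,268])
for cs in("top","side","topside"):
    d=[e for e in D if e[0] in cs]
    f=lambda v:np.concatenate([proj(c,place([P],v))[0]-px(c,p) for c,P,p in d])
    o=least_squares(f,[.469,.136,1.77],x_scale=[.01,.01,.1],loss="soft_l1"); print(cs,o.x); print(f(o.x).reshape(-1,2).round(1).tolist())
v=o.x
# post/knob
u0=(302+0)/1
def best(zs,pix):pass
for z in(.086,.095): print("post",z,ray("top",np.array((57,369))/2+[110,130],z),"expect",place([(125,0,0)],v)[0])
# knob from side: circles centres in case.png side half
for c,p,z in(("top",(59,233),.131),("side",None,.131)):
    uv=np.array(p)/2+[110,130] if c=="top" else np.array((173,67))/1.65+[150,110]
    w=ray(c,uv,z); q=w[:2]-place([(125,0,0)],v)[0,:2]; print("knob",c,w,np.hypot(*q),"angle",(v[2]+np.pi-np.arctan2(q[1],q[0])), )
```

```text
top [0.4697 0.1387 1.7728]
[[-1.4, -1.0], [-0.1, -0.5], [1.3, 0.7], [-1.5, 1.6], [0.4, -0.9], [0.7, 0.4]]
side [0.47   0.1389 1.7863]
[[-2.6, -0.1], [0.1, -2.7], [1.3, -0.4], [-1.5, -0.1], [0.2, 1.2], [1.0, 0.5]]
topside [0.4697 0.1388 1.7796]
[[-1.5, -0.7], [-0.2, -0.8], [1.3, 0.4], [-1.4, 1.8], [0.3, -1.2], [0.8, 0.1], [-2.6, -0.2], [0.2, -2.6], [1.0, -0.2], [-1.9, 0.1], [-0.1, 1.4], [0.8, 0.8]]
post 0.086 [0.4438 0.2632 0.086 ] expect [0.4438 0.261  0.    ]
post 0.095 [0.4442 0.2598 0.095 ] expect [0.4438 0.261  0.    ]
knob top [0.5608 0.2528 0.131 ] 0.11722144847958642 angle 4.991564761755986
knob side [0.5619 0.2413 0.131 ] 0.1197259147938742 angle 5.086875785812929
```

Request:
send_rows --series '[-0.39,-0.34,-0.17,0,0,-20.84,0.6,-0.39,-0.34,-0.17,0,0,-20.84,0.6,-0.39,-0.34,-0.17,0,0,-20.84,0.6,-0.39,-0.34,-0.17,0,0,-20.84,0.6]'

```text
clock: 2.27
tcp_pos: [0.4746, -0.3448, 0.1517]
orientation: [-0.0, 0.56, 0.829, -0.0]
wrist_force: [0.3, 0.0, -0.0]
finger_gap: 0.0512
```

Run:
```python
from h import *
s=get_state();print(s["tcp_pos"],s["joint_pos"],go(.4778,-.3410,.040,.392+np.pi/2))
```

```text
[ 0.4746 -0.3448  0.1517] [-0.7651  0.3691 -0.0716  1.1301 -0.0001  0.4229] (array([ 0.2357,  0.438 , 11.1675]), array([-0.0025,  0.0015, -0.5261]))
```

Run:
```python
from h import *
v0=[.4697,.1375,1.779]
m={};roi={}
for c in I:
    g=cv2.GaussianBlur(cv2.imread(f"pics/{c}0.png"),(3,3),0).mean(2).astype(np.uint8)
    r=np.zeros((480,640),np.uint8)
    P=place([(x,y,z) for x in(-88,55) for y in(-42,42) for z in(0,35)],v0)
    cv2.fillConvexPoly(r,cv2.convexHull(proj(c,P).astype(np.int32)),1); roi[c]=r>0
    t,_=cv2.threshold(g[roi[c]].reshape(-1,1),0,1,cv2.THRESH_OTSU)
    tab=np.percentile(g[roi[c]],90); 
    inn=np.zeros_like(r); cv2.fillConvexPoly(inn,cv2.convexHull(proj(c,place([(x,y,5) for x in(-50,50) for y in(-15,15)],v0)).astype(np.int32)),1)
    fl=np.median(g[inn>0]); th=(tab+fl)/2; print(c,"table",tab,"floor",fl)
    m[c]=((g<th)&roi[c]).astype(np.uint8)
    m[c]=cv2.morphologyEx(m[c],cv2.MORPH_CLOSE,np.ones((5,5))).astype(np.float32)
def cost(v,cs): return sum(np.abs(render(c,CASE[:1],v)-m[c])[roi[c]].sum()/m[c].sum() for c in cs)
for cs in(["top"],["side"],["top","side"]):
    o=min((minimize(cost,np.array(v0)+[a,b,0],(cs,),method="Nelder-Mead",options=dict(initial_simplex=np.array(v0)+[a,b,0]+np.array([[0,0,0],[.004,0,0],[0,.004,0],[0,0,.04]]),xatol=1e-5,fatol=1e-5)) for a in(-.002,.002) for b in(-.002,.002)),key=lambda o:o.fun)
    print(cs,o.x,o.fun)
```

```text
top table 121.0 floor 89.0
side table 149.0 floor 98.0
['top'] [0.4706 0.1378 1.7802] 0.036119770258665085
['side'] [0.4694 0.1387 1.7795] 0.018330387771129608
['top', 'side'] [0.4699 0.1384 1.7789] 0.062300123274326324
```

Request:
send_rows --series '[0.24,0.44,3,0,0,-0.5,0.6,0.24,0.44,6,0,0,-0.5,0.6,0.24,0.44,6,0,0,-0.5,0.6,0.24,0.44,6,0,0,-0.5,0.6]'

```text
clock: 2.6
tcp_pos: [0.4764, -0.3399, 0.0904]
orientation: [-0.002, 0.558, 0.83, 0.0]
wrist_force: [0.6, -0.4, 1.2]
finger_gap: 0.0516
```

Run:
```python
from h import *
s=get_state();print(s["tcp_pos"],s["qvel"],go(.4778,-.3410,.040,.392+np.pi/2))
```

```text
[ 0.4764 -0.3399  0.0904] [-0.0012 -0.0322  0.0603  0.0141 -0.0011 -0.0104] (array([-0.1735,  0.1012,  5.0397]), array([-0.1077, -0.2254, -0.3284]))
```

Request:
send_rows --series '[-0.1,0.1,2.5,0,0,-0.2,0.6,-0.1,0.1,5,0,0,-0.2,0.6,-0.1,0.1,5,0,0,-0.2,0.6,-0.1,0.1,5,0,0,-0.2,0.4,-0.1,0.1,5,0,0,-0.2,0,-0.1,0.1,5,0,0,-0.2,0,-0.1,0.1,5,0,0,-0.2,0,-0.1,0.1,5,0,0,-0.2,0,-0.1,0.1,5,0,0,-0.2,0,-0.1,0.1,5,0,0,-0.2,0]'

```text
clock: 3.43
tcp_pos: [0.4802, -0.3431, 0.0442]
orientation: [0.002, 0.556, 0.831, -0.001]
wrist_force: [-0.4, -0.4, 6.0]
finger_gap: 0.0113
```

```bash
cat >> h.py <<'E'
CV=[.4699,.1384,1.779]
def at(x,y=0): return place([(x,y,0)],CV)[0,:2]
E
python3 - <<'E'
from h import *
s=get_state();print(s["finger_gap"],s["tcp_pos"],s["orientation"],s["joint_pos"],s["wrist_force"])
print(at(-57),at(57),at(-4))
print(go(*at(-57),.15,CV[2]+np.pi/2))
E
```

```text
0.011293557978703482 [ 0.4802 -0.3431  0.0442] [ 0.0022  0.556   0.8312 -0.0006] [-0.7561  0.4574 -0.2205  0.8884 -0.0004  0.4231] [-0.3564 -0.4346  5.9649]
[0.4817 0.0826] [0.4581 0.1942] [0.4707 0.1345]
(array([ 39.2477,  16.398 , -10.7246]), array([ -0.1   ,   0.2608, -79.4919]))
```

Request:
send_rows --series '[0,0,-4,0,0,0,0,0,0,-8,0,0,0,0,0,0,-12,0,0,0,0,39.2,16.4,-12,0,0,-79.5,0,39.2,16.4,-12,0,0,-79.5,0,39.2,16.4,-12,0,0,-79.5,0,39.2,16.4,-12,0,0,-79.5,0,39.2,16.4,-12,0,0,-79.5,0,39.2,16.4,-12,0,0,-79.5,0,39.2,16.4,-12,0,0,-79.5,0]'

```text
clock: 4.27
tcp_pos: [0.4798, -0.0481, 0.1624]
orientation: [0.001, 0.149, 0.989, -0.0]
wrist_force: [0.6, 0.5, -1.0]
finger_gap: 0.0112
```

Run:
```python
from h import *
s=get_state();print(s["finger_gap"],s["tcp_pos"],s["qvel"],s["wrist_force"])
print(go(*at(-57),.162,CV[2]+np.pi/2))
```

```text
0.011191153840753006 [ 0.4798 -0.0481  0.1624] [ 1.0018 -0.1218 -0.1433 -0.0372  0.0045 -0.4948] [ 0.6024  0.5023 -1.0049]
(array([ 3.6664, 12.5507,  0.0403]), array([ -0.0115,   0.0657, -29.0218]))
```

Request:
send_rows --series '[3.5,12.2,0,0,0,-29,0,3.5,12.2,0,0,0,-29,0,3.5,12.2,0,0,0,-29,0,3.5,12.2,0,0,0,-29,0,3.5,12.2,0,0,0,-29,0,3.5,12.2,0,0,0,-29,0,3.5,12.2,0,0,0,-29,0,3.5,12.2,0,0,0,-29,0]'

```text
clock: 4.93
tcp_pos: [0.4835, 0.0756, 0.1618]
orientation: [0.0, -0.099, 0.995, -0.0]
wrist_force: [-0.3, -0.5, -2.0]
finger_gap: 0.011
```

```bash
cat > look.py <<'E'
from h import *
import sys
# fit held/placed part: name zmin seed
def part(name,B,v0,zs,tag,px=None):
    masks={}
    for c in I:
        im=read_camera(c); cv2.imwrite(f"pics/{tag}_{c}.png",im)
        u=proj(c,place([np.mean([corners(b) for b in B],axis=(0,1))],v0,zs[0]))[0]
        for d in silhouettes(c,name):
            b=d["box"]; 
            if np.hypot(b[0]+b[2]/2-u[0],b[1]+b[3]/2-u[1])<25: masks[c]=np.float32(d["pixels"]); break
    for z in zs: print(tag,z,list(masks),*fit(masks,B,v0,z))
E
python3 - <<'E'
from look import *
s=get_state();print(s["finger_gap"],s["tcp_pos"],s["qvel"])
print(go(*at(-57),.160,CV[2]+np.pi/2)) 
z=s["tcp_pos"][2]-.043
part("long_angle_mid",LONG,[*s["tcp_pos"][:2],CV[2]],[z-.003,z,z+.003],"L1")
E
```

```text
0.010974789997206087 [0.4835 0.0756 0.1618] [-0.0077  0.0013 -0.0002 -0.0003  0.0008 -0.0091]
(array([0.0396, 0.724 , 0.1789]), array([-0.0186,  0.0051, -0.593 ]))
L1 0.11579160006800084 ['side'] [0.4823 0.0794 1.7646] 0.22655236721038818
L1 0.11879160006800084 ['side'] [0.4812 0.077  1.7615] 0.23036515712738037
L1 0.12179160006800084 ['side'] [0.4806 0.0737 1.7635] 0.23417723178863525
```

```bash
cat > ov.py <<'E'
from h import *
def ov(tag,B,v,z,out,w=130,h=110,f=3):
    o=[]
    for c in I:
        im=cv2.imread(f"pics/{tag}_{c}.png"); im=np.clip(im*1.8,0,255).astype(np.uint8); im=cv2.resize(im,None,fx=f,fy=f,interpolation=cv2.INTER_CUBIC)
        for b in B:
            P=((proj(c,place(corners(b),v,z))+.5)*f).astype(int)
            for i in range(8):
                for k in(1,2,4):
                    if not i&k: cv2.line(im,P[i],P[i|k],(0,0,255),1)
        u=((proj(c,place([(B[0][0]+30 if B is LONG else 0,0,20)],v,z))[0])*f).astype(int)
        a=im[max(0,u[1]-h*f//2):,max(0,u[0]-w*f//2):][:h*f,:w*f]; o.append(cv2.copyMakeBorder(a,0,h*f-a.shape[0],0,w*f-a.shape[1],0))
    cv2.imwrite(out,np.hstack(o))
E
python3 - <<'E'
from ov import *
s=get_state(); t=s["tcp_pos"]
q=s["orientation"]; yaw=2*np.arctan2(q[2],q[1])-np.pi/2; print(yaw)
p=[*(t[:2]+.0025*np.array([-np.sin(yaw),np.cos(yaw)])),yaw]
ov("L1",LONG,p,t[2]-.043,"pics/ov1.png")
E
```

```text
1.770314185725781
```

View pics/ov1.png

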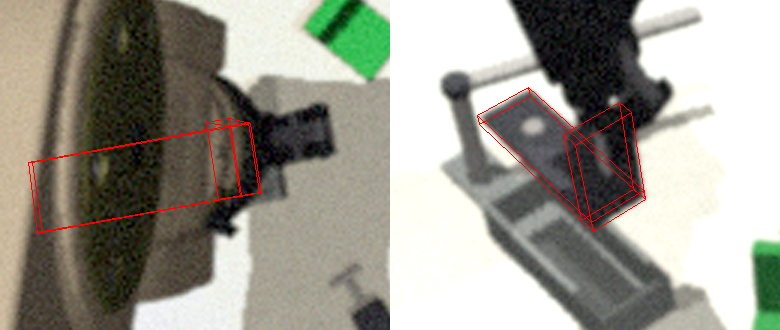

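The overlay lands on the held part: outline at (480–645, 90–230) in the side half. That puts the part 2.5 mm along +y from the TCP.

Run:
```python
from h import *
print(go(*at(-57,-2.5),.088,CV[2]+np.pi/2))
```

```text
(array([-0.2087,  0.7017,  7.3671]), array([-0.0069, -0.0025, -0.4977]))
```

Request:
send_rows --series '[-0.21,0.7,0,0,0,-0.5,0,-0.21,0.7,3.5,0,0,-0.5,0,-0.21,0.7,7.3,0,0,-0.5,0,-0.21,0.7,7.3,0,0,-0.5,0,-0.21,0.7,7.3,0,0,-0.5,0,-0.21,0.7,7.3,0,0,-0.5,0]'

```text
clock: 5.63
tcp_pos: [0.4847, 0.0843, 0.0899]
orientation: [0.0, -0.105, 0.994, -0.0]
wrist_force: [-0.2, -0.1, -2.0]
finger_gap: 0.0112
```

Run:
```python
from h import *
s=get_state();print(s["tcp_pos"],s["qvel"])
print(go(*at(-57,-2.5),.048,CV[2]+np.pi/2))
```

```text
[0.4847 0.0843 0.0899] [ 0.0016 -0.0185  0.028  -0.0067 -0.0011 -0.0027]
(array([ 0.0842, -0.1009,  4.1873]), array([-0.0081,  0.0448,  0.159 ]))
```

Request:
send_rows --series '[0.08,-0.1,0,0,0,0.1,0,0.08,-0.1,0,0,0,0.1,0,0.08,-0.1,1,0,0,0.1,0,0.08,-0.1,2,0,0,0.1,0,0.08,-0.1,3,0,0,0.1,0,0.08,-0.1,4,0,0,0.1,0,0.08,-0.1,4.2,0,0,0.1,0,0.08,-0.1,4.2,0,0,0.1,0,0.08,-0.1,4.2,0,0,0.1,0]'

```text
clock: 6.38
tcp_pos: [0.484, 0.0831, 0.0477]
orientation: [0.001, -0.105, 0.995, -0.0]
wrist_force: [-4.1, -1.3, 15.1]
finger_gap: 0.0109
```

Run:
```python
from h import *
s=get_state();print(s["tcp_pos"],s["qvel"],s["wrist_force"],s["ft_torque"])
print(go(*at(-57,-2.5),.047,CV[2]+np.pi/2))
```

```text
[0.484  0.0831 0.0477] [-0.0007 -0.0034 -0.0021  0.0003  0.001   0.0001] [-4.144  -1.2954 15.1415] [-0.0296  0.7598  0.0695]
(array([-0.0147,  0.0028,  0.0747]), array([-0.0202,  0.091 ,  0.0691]))
```

Request:
send_rows --series '[0,0,-0.2,0,0,0,0.4,0,0,-0.2,0,0,0,0.4,0,0,-0.2,0,0,0,0.4,0,0,-0.2,0,0,0,0.4,0,0,-4,0,0,0,0.5,0,0,-8,0,0,0,0.5,0,0,-12,0,0,0,0.5,0,0,-12,0,0,0,0.5]'

```text
clock: 7.05
tcp_pos: [0.4877, 0.0832, 0.1738]
orientation: [0.006, -0.105, 0.995, -0.001]
wrist_force: [1.7, 1.2, 0.3]
finger_gap: 0.043
```

Run:
```python
from h import *
s=get_state();print(s["tcp_pos"],s["finger_gap"],s["wrist_force"],s["joint_pos"])
x,y,yaw=.5325,-.0969,-.438
print(go(x,y,.150,yaw+np.pi/2))
```

```text
[0.4877 0.0832 0.1738] 0.04298771861648776 [1.6533 1.1713 0.3364] [ 0.0065  0.1758 -0.2772  1.1064 -0.     -0.2029]
(array([ -0.6142, -18.5387,   2.4304]), array([ -0.4164,   0.5302, -52.9056]))
```

Request:
send_rows --series '[-0.6,-18.5,2.4,0,0,127.1,0.5,-0.6,-18.5,2.4,0,0,127.1,0.5,-0.6,-18.5,2.4,0,0,127.1,0.5,-0.6,-18.5,2.4,0,0,127.1,0.5,-0.6,-18.5,2.4,0,0,127.1,0.5,-0.6,-18.5,2.4,0,0,127.1,0.5,-0.6,-18.5,2.4,0,0,127.1,0.5,-0.6,-18.5,2.4,0,0,127.1,0.5,-0.6,-18.5,2.4,0,0,127.1,0.5,-0.6,-18.5,2.4,0,0,127.1,0.5]'

```text
clock: 7.88
tcp_pos: [0.5275, -0.0968, 0.1419]
orientation: [-0.0, 0.5, 0.866, -0.0]
wrist_force: [-0.1, -0.0, -0.0]
finger_gap: 0.0427
```

Run:
```python
from h import *
s=get_state();print(s["tcp_pos"],s["qvel"],s["joint_pos"])
x,y,yaw=.5325,-.0969,-.438
print(go(x,y,.110,yaw+np.pi/2))
```

```text
[ 0.5275 -0.0968  0.1419] [ 0.0029 -0.0012 -0.0007  0.0003  0.0019  1.4873] [-0.3313  0.2836 -0.2186  1.0695  0.      0.7161]
(array([-0.2549,  0.4289,  3.1917]), array([-0.0516, -0.0204, 55.0868]))
```

Request:
send_rows --series '[-0.25,0.43,3.2,0,0,54.5,0.5,-0.25,0.43,3.2,0,0,54.5,0.5,-0.25,0.43,3.2,0,0,54.5,0.5,-0.25,0.43,3.2,0,0,54.5,0.5,-0.25,0.43,3.2,0,0,54.5,0.5,-0.25,0.43,3.2,0,0,54.5,0.5,-0.25,0.43,3.2,0,0,54.5,0.5,-0.25,0.43,3.2,0,0,54.5,0.5,-0.25,0.43,3.2,0,0,54.5,0.5,-0.25,0.43,3.2,0,0,54.5,0.5]'

```text
clock: 8.72
tcp_pos: [0.5325, -0.0966, 0.1102]
orientation: [-0.0, 0.839, 0.545, -0.0]
wrist_force: [-0.1, 0.1, -0.3]
finger_gap: 0.0429
```

Run:
```python
from h import *
s=get_state();print(s["tcp_pos"],s["qvel"],s["joint_pos"])
x,y,yaw=.5325,-.0969,-.438
print(go(x,y,.035,yaw+np.pi/2))
```

```text
[ 0.5325 -0.0966  0.1102] [-0.0014 -0.0034  0.0004  0.0039 -0.0013 -0.0083] [-0.3278  0.3162 -0.2563  0.9989 -0.0001  1.6618]
(array([-0.0286,  0.0145,  7.5187]), array([-0.0365,  0.0068,  1.1008]))
```

Request:
send_rows --series '[-0.03,0,3.5,0,0,1.1,0.5,-0.03,0,7.2,0,0,1.1,0.5,-0.03,0,7.2,0,0,1.1,0.5,-0.03,0,7.2,0,0,1.1,0.5,-0.03,0,7.2,0,0,1.1,0,-0.03,0,7.2,0,0,1.1,0,-0.03,0,7.2,0,0,1.1,0,-0.03,0,7.2,0,0,1.1,0,-0.03,0,7.2,0,0,1.1,0,-0.03,0,7.2,0,0,1.1,0]'

```text
clock: 9.55
tcp_pos: [0.5344, -0.0976, 0.0409]
orientation: [0.002, 0.844, 0.536, 0.001]
wrist_force: [0.7, -0.3, 5.1]
finger_gap: 0.0113
```

Run:
```python
from h import *
s=get_state();t=s["tcp_pos"];print(t,s["finger_gap"],s["wrist_force"])
x,y,yaw=.5325,-.0969,-.438
d=t[:2]-[x,y]; print("tcp in part",d@[np.cos(yaw),np.sin(yaw)],d@[-np.sin(yaw),np.cos(yaw)])
print(go(*at(57),.163,CV[2]+np.pi/2))
```

```text
[ 0.5344 -0.0976  0.0409] 0.011281745083456366 [ 0.6691 -0.3424  5.1383]
tcp in part 0.002041458904783448 0.00013469450116617983
(array([ 23.1529, -19.2804, -12.2891]), array([   0.1589,    0.2754, -127.1478]))
```

Request:
send_rows --series '[0,0,-4,0,0,0,0,0,0,-8,0,0,0,0,0,0,-12.3,0,0,-7,0,23.1,-19.3,-12.3,0,0,-127,0,23.1,-19.3,-12.3,0,0,-127,0,23.1,-19.3,-12.3,0,0,-127,0,23.1,-19.3,-12.3,0,0,-127,0,23.1,-19.3,-12.3,0,0,-127,0,23.1,-19.3,-12.3,0,0,-127,0,23.1,-19.3,-12.3,0,0,-127,0]'

```text
clock: 10.38
tcp_pos: [0.4579, 0.187, 0.1624]
orientation: [0.0, 0.483, 0.876, 0.0]
wrist_force: [1.6, -0.2, -2.6]
finger_gap: 0.0109
```

Run:
```python
from h import *
s=get_state();t=s["tcp_pos"];print(t,s["finger_gap"],s["qvel"])
print(go(*at(57),.155,CV[2]+np.pi/2))
```

```text
[0.4579 0.187  0.1624] 0.01087123537242967 [ 1.0277  0.0904  0.1217  0.0178  0.0012 -0.4703]
(array([0.5972, 0.3962, 0.7375]), array([  0.0398,   0.0596, -69.6768]))
```

Request:
send_rows --series '[0,0,0.6,0,0,-69,0,0,0,0.6,0,0,-69,0,0,0,0.6,0,0,-69,0,0,0,0.6,0,0,-69,0,0,0,0.6,0,0,-69,0,0,0,0.6,0,0,-69,0,0,0,0.6,0,0,-69,0,0,0,0.6,0,0,-69,0,0,0,0.6,0,0,-69,0,0,0,0.6,0,0,-69,0]'

```text
clock: 11.22
tcp_pos: [0.4587, 0.1853, 0.1561]
orientation: [0.0, -0.098, 0.995, 0.0]
wrist_force: [-0.3, -0.5, -1.1]
finger_gap: 0.0108
```

Run:
```python
from look import *
from ov import ov
s=get_state();t=s["tcp_pos"];print(t,s["finger_gap"],s["qvel"])
print(go(*at(57),.1,CV[2]+np.pi/2)) 
q=s["orientation"]; yaw=(2*np.arctan2(q[2],q[1])-np.pi/2)%(2*np.pi); print(yaw)
for c in I: cv2.imwrite(f"pics/S1_{c}.png",read_camera(c))
ov("S1",SHORT,[*t[:2],yaw],t[2]-.041,"pics/ov2.png")
```

```text
[0.4587 0.1853 0.1561] 0.010761794988891326 [ 0.0001 -0.0003 -0.0002  0.0001  0.0008 -0.8861]
(array([-0.1129,  0.8842,  5.61  ]), array([-0.0015,  0.0272, -0.6754]))
1.767211591457095
```

View pics/ov2.png

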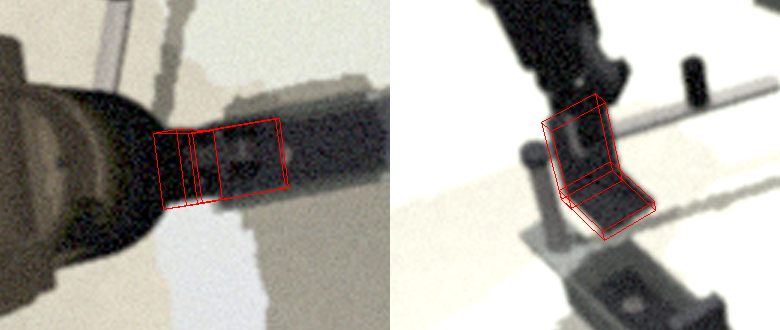

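Request:
send_rows --series '[-0.11,0.88,0,0,0,-0.3,0,-0.11,0.88,2.5,0,0,-0.3,0,-0.11,0.88,5.6,0,0,-0.3,0,-0.11,0.88,5.6,0,0,-0.3,0,-0.11,0.88,5.6,0,0,-0.3,0,-0.11,0.88,5.6,0,0,-0.3,0]'

```text
clock: 11.82
tcp_pos: [0.4586, 0.1945, 0.1006]
orientation: [0.0, -0.097, 0.995, 0.0]
wrist_force: [-0.8, 0.8, -0.6]
finger_gap: 0.0115
```

Run:
```python
from h import *
s=get_state();print(s["tcp_pos"],s["qvel"])
print(go(*at(57),.055,CV[2]+np.pi/2))
```

```text
[0.4586 0.1945 0.1006] [-0.0034 -0.0147  0.0228 -0.0053  0.0011 -0.0058]
(array([ 0.0542, -0.0218,  4.5646]), array([-0.0001,  0.0284, -0.7524]))
```

Request:
send_rows --series '[0.05,-0.02,0,0,0,-0.75,0,0.05,-0.02,1,0,0,-0.75,0,0.05,-0.02,2,0,0,-0.75,0,0.05,-0.02,3,0,0,-0.75,0,0.05,-0.02,3.8,0,0,-0.75,0,0.05,-0.02,4.3,0,0,-0.75,0,0.05,-0.02,4.6,0,0,-0.75,0,0.05,-0.02,4.6,0,0,-0.75,0,0.05,-0.02,4.6,0,0,-0.75,0]'

```text
clock: 12.57
tcp_pos: [0.4572, 0.1936, 0.0539]
orientation: [-0.0, -0.104, 0.995, -0.0]
wrist_force: [-2.6, -1.5, 5.4]
finger_gap: 0.0108
```

Run:
```python
from h import *
s=get_state();print(s["tcp_pos"],s["qvel"],s["wrist_force"])
print(go(*at(57),.054,CV[2]+np.pi/2))
```

```text
[0.4572 0.1936 0.0539] [-0.001   0.0005  0.0005  0.0008  0.0016 -0.0006] [-2.6279 -1.4522  5.3967]
(array([-0.097 ,  0.0348, -0.0128]), array([-0.0122, -0.0527,  0.0207]))
```

Request:
send_rows --series '[0,0,-0.2,0,0,0,0.35,0,0,-0.2,0,0,0,0.35,0,0,-0.2,0,0,0,0.35,0,0,-0.2,0,0,0,0.35,0,0,-4,0,0,0,0.35,0,0,-8,0,0,0,0.5,0,0,-12,0,0,0,0.5,0,0,-12,0,0,0,0.5,0,0,-12,0,0,0,0.5]'

```text
clock: 13.32
tcp_pos: [0.4599, 0.1943, 0.1764]
orientation: [0.003, -0.104, 0.995, 0.0]
wrist_force: [0.3, 0.1, 0.1]
finger_gap: 0.0427
```

Run:
```python
from h import *
s=get_state();print(s["tcp_pos"],s["finger_gap"],s["qvel"],s["joint_pos"])
print(go(.5483,-.2102,.120,-.161+np.pi/2))
```

```text
[0.4599 0.1943 0.1764] 0.04266642734166637 [-0.0002  0.036  -0.0719 -0.0254 -0.0005 -0.0017] [ 0.2389  0.187  -0.2566  1.121  -0.0001  0.0303]
(array([ -0.2301, -41.407 ,   5.641 ]), array([ -0.2097,   0.3176, -68.821 ]))
```

Request:
send_rows --series '[-0.23,-41.4,5.6,0,0,111.2,0.5,-0.23,-41.4,5.6,0,0,111.2,0.5,-0.23,-41.4,5.6,0,0,111.2,0.5,-0.23,-41.4,5.6,0,0,111.2,0.5,-0.23,-41.4,5.6,0,0,111.2,0.5,-0.23,-41.4,5.6,0,0,111.2,0.5,-0.23,-41.4,5.6,0,0,111.2,0.5,-0.23,-41.4,5.6,0,0,111.2,0.5,-0.23,-41.4,5.6,0,0,111.2,0.5,-0.23,-41.4,5.6,0,0,111.2,0.5]'

```text
clock: 14.15
tcp_pos: [0.5446, -0.2113, 0.1157]
orientation: [-0.001, 0.5, 0.866, -0.0]
wrist_force: [1.2, 0.0, -0.0]
finger_gap: 0.0429
```

Run:
```python
from h import *
s=get_state();print(s["tcp_pos"],s["finger_gap"],s["qvel"],s["joint_pos"])
print(go(.5483,-.2102,.120,-.161+np.pi/2))
```

```text
[ 0.5446 -0.2113  0.1157] 0.04291854800870312 [-0.663   0.5234  0.6091  0.0774  0.0034  0.8237] [-0.5075  0.3902 -0.1326  1.0507  0.      0.5404]
(array([-0.0893,  0.3772, -0.4267]), array([-0.118 , -0.0994, 39.1846]))
```

Request:
send_rows --series '[0,0,0,0,0,38.8,0.5,0,0,0,0,0,38.8,0.5,0,0,0,0,0,38.8,0.5,0,0,0,0,0,38.8,0.5,0,0,0,0,0,38.8,0.5,0,0,0,0,0,38.8,0.5,0,0,0,0,0,38.8,0.5,0,0,0,0,0,38.8,0.5]'

```text
clock: 14.82
tcp_pos: [0.5447, -0.2092, 0.1164]
orientation: [-0.001, 0.757, 0.654, -0.0]
wrist_force: [-0.1, -0.1, -0.7]
finger_gap: 0.0426
```

Run:
```python
from h import *
s=get_state();print(s["tcp_pos"],s["qvel"])
print(go(.5483,-.2102,.038,-.161+np.pi/2))
```

```text
[ 0.5447 -0.2092  0.1164] [ 0.0017 -0.0047  0.008   0.0008  0.0003 -0.0069]
(array([-0.052 ,  0.3846,  7.8369]), array([-0.131 , -0.0456,  0.8605]))
```

Request:
send_rows --series '[-0.05,0.38,1.5,0,0,0.9,0.5,-0.05,0.38,4.5,0,0,0.9,0.5,-0.05,0.38,7.8,0,0,0.9,0.5,-0.05,0.38,7.8,0,0,0.9,0.5,-0.05,0.38,7.8,0,0,0.9,0.5,-0.05,0.38,7.8,0,0,0.9,0,-0.05,0.38,7.8,0,0,0.9,0,-0.05,0.38,7.8,0,0,0.9,0,-0.05,0.38,7.8,0,0,0.9,0,-0.05,0.38,7.8,0,0,0.9,0]'

```text
clock: 15.65
tcp_pos: [0.5507, -0.2116, 0.0419]
orientation: [0.002, 0.762, 0.647, 0.001]
wrist_force: [-0.1, -0.0, 6.9]
finger_gap: 0.0128
```

Run:
```python
from h import *
s=get_state();t=s["tcp_pos"];print(t,s["finger_gap"],s["wrist_force"])
x,y,yaw=.5483,-.2102,-.161
d=t[:2]-[x,y]; print("tcp in part",d@[np.cos(yaw),np.sin(yaw)],d@[-np.sin(yaw),np.cos(yaw)])
print(go(*at(-4),.165,CV[2]+np.pi/2))
```

```text
[ 0.5507 -0.2116  0.0419] 0.012768062974143098 [-0.1002 -0.0413  6.8911]
tcp in part 0.0025890540621731225 -0.0009640838516396177
(array([ 32.8263, -13.4713, -12.4065]), array([   0.0623,    0.2657, -111.2871]))
```

Request:
send_rows --series '[0,0,-4,0,0,0,0,0,0,-8,0,0,0,0,0,0,-12.4,0,0,-7,0,32.8,-13.5,-12.4,0,0,-111.2,0,32.8,-13.5,-12.4,0,0,-111.2,0,32.8,-13.5,-12.4,0,0,-111.2,0,32.8,-13.5,-12.4,0,0,-111.2,0,32.8,-13.5,-12.4,0,0,-111.2,0,32.8,-13.5,-12.4,0,0,-111.2,0,32.8,-13.5,-12.4,0,0,-111.2,0]'

```text
clock: 16.48
tcp_pos: [0.4825, 0.0752, 0.1637]
orientation: [0.0, 0.358, 0.934, 0.0]
wrist_force: [0.3, 0.9, -2.6]
finger_gap: 0.0129
```

Run:
```python
from h import *
s=get_state();t=s["tcp_pos"];print(t,s["finger_gap"],s["qvel"])
print(go(*at(-4,-1),.165,CV[2]+np.pi/2))
```

```text
[0.4825 0.0752 0.1637] 0.01293292254266235 [ 0.9973 -0.1003 -0.1147 -0.027   0.0023 -0.5013]
(array([ 4.7806,  3.7075, -0.1306]), array([  0.0076,   0.0258, -53.8264]))
```

Request:
send_rows --series '[4.8,3.7,0,0,0,-53.5,0,4.8,3.7,0,0,0,-53.5,0,4.8,3.7,0,0,0,-53.5,0,4.8,3.7,0,0,0,-53.5,0,4.8,3.7,0,0,0,-53.5,0,4.8,3.7,0,0,0,-53.5,0,4.8,3.7,0,0,0,-53.5,0,4.8,3.7,0,0,0,-53.5,0,4.8,3.7,0,0,0,-53.5,0,4.8,3.7,0,0,0,-53.5,0]'

```text
clock: 17.32
tcp_pos: [0.4727, 0.1331, 0.1635]
orientation: [-0.0, -0.097, 0.995, -0.0]
wrist_force: [0.2, 0.0, -1.1]
finger_gap: 0.0129
```

Run:
```python
from look import *
from ov import ov
s=get_state();t=s["tcp_pos"];print(t,s["finger_gap"],s["qvel"])
print(go(*at(-4,-1),.105,CV[2]+np.pi/2)) 
q=s["orientation"]; yaw=(2*np.arctan2(q[2],q[1])-np.pi/2)%(2*np.pi); print(yaw)
for c in I: cv2.imwrite(f"pics/B1_{c}.png",read_camera(c))
n=np.array([-np.sin(yaw),np.cos(yaw)])
ov("B1",STEP,[*(t[:2]+.001*n),yaw],t[2]-.042,"pics/ov3.png")
```

```text
[0.4727 0.1331 0.1635] 0.01294913134866195 [-0.0006 -0.0001  0.0027 -0.0009  0.0014  0.0069]
(array([0.0669, 0.1748, 5.8464]), array([-0.0034, -0.004 , -0.7655]))
1.7656390273828788
```

View pics/ov3.png

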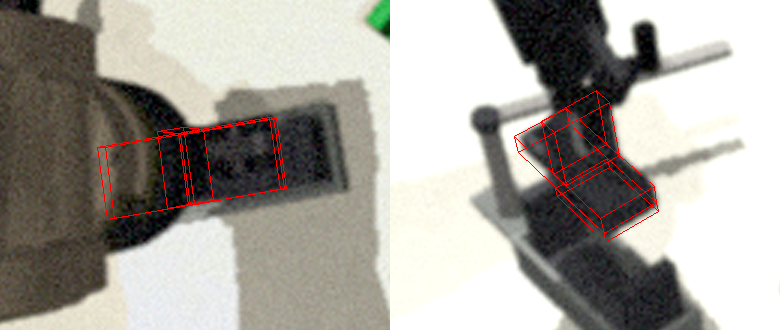

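Run:
```python
from h import *
s=get_state();t=s["tcp_pos"];q=s["orientation"]; yaw=(2*np.arctan2(q[2],q[1])-np.pi/2)%(2*np.pi)
im=cv2.imread("pics/B1_side.png")
P=place([(-44,-20,0),(-44,20,0),(-44,20,8),(-44,-20,8),(-44,-20,22),(-44,20,22)],[*t[:2],yaw],t[2]-.042)
u=proj("side",P); c=u.mean(0).astype(int); f=8
a=im[c[1]-30:c[1]+30,c[0]-35:c[0]+15+20]; a=np.clip(cv2.resize(a,None,fx=f,fy=f,interpolation=cv2.INTER_CUBIC).astype(float)*3,0,255).astype(np.uint8)
for p in u: cv2.circle(a,tuple(((p-[c[0]-35,c[1]-30]+.5)*f).astype(int)),3,(0,0,255),-1)
cv2.imwrite("pics/z.png",a)
```

```text
(no output)
```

View pics/z.png

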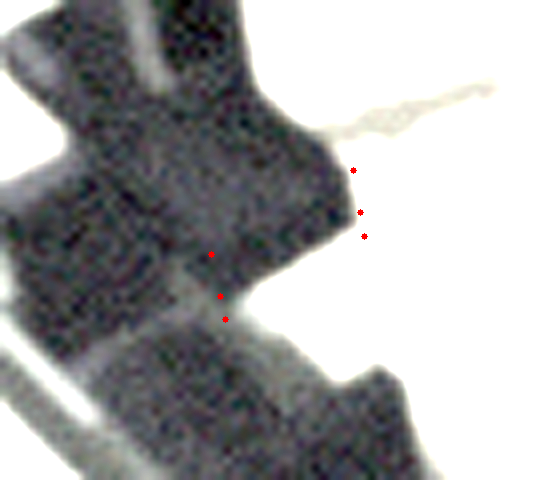

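```bash
cat > hyp.py <<'E'
from h import *
s=get_state();t=s["tcp_pos"];q=s["orientation"]; yaw=(2*np.arctan2(q[2],q[1])-np.pi/2)%(2*np.pi)
im=cv2.imread("pics/B1_side.png").max(2).astype(float)
c=proj("side",place([(-44,-20,0),(-44,20,0),(-44,20,8),(-44,-20,8),(-44,-20,22),(-44,20,22)],[*t[:2],yaw],t[2]-.042)).mean(0).astype(int)
y0,x0=c[1]-30,c[0]-35
sl=np.s_[y0+8:y0+37,x0+29:x0+62]
g=im[sl]; hi=np.percentile(g,95); lo=np.percentile(g,10); m=np.clip((hi-g)/(hi-lo),0,1); m[m<.35]*=.3
def rend(p,flip):
    dy,ti,dz,dx=p; M=np.zeros((480*U,640*U),np.uint8); cc,ss=np.cos(ti),np.sin(ti)
    for b in STEP:
        P=np.array(corners(b),float)
        if flip: P[:,:2]*=-1
        X,Z=P[:,0],P[:,2]-55; P=np.c_[cc*X+ss*Z+dx,P[:,1]+dy,-ss*X+cc*Z+55+dz]
        u=proj("side",place(P,[*t[:2],yaw],t[2]-.042))
        cv2.fillConvexPoly(M,cv2.convexHull(((u+.5)*U*16-8).astype(np.int32)),1,shift=4)
    return cv2.resize(M.astype(np.float32),(640,480),interpolation=cv2.INTER_AREA)[sl]
for flip in(0,1):
    for reg,nm in((3.,"soft"),):
        f=lambda p:np.abs(rend(p,flip)-m).sum()+reg*((p[0]/2)**2+(p[1]/.05)**2+(p[2]/2)**2+(p[3]/2)**2)
        z=np.array([0,0,0,0.]); o=minimize(f,z,method="Nelder-Mead",options=dict(initial_simplex=np.vstack([z,np.diag([2,.06,2,2.])]),maxiter=600))
        print("flip" if flip else "same",f(z),o.fun,np.abs(rend(o.x,flip)-m).sum(),o.x)
E
python3 hyp.py
```

```text
same 101.26249999999999 86.0133219955169 82.55781250000001 [ 0.1433 -0.0223  1.279   1.467 ]
flip 122.8125 97.85542303212577 89.58125 [ 0.6914 -0.0257  1.4713  2.7074]
```

Request:
send_rows --series '[0.1,0.17,0,0,0,-0.75,0,0.1,0.17,3,0,0,-0.75,0,0.1,0.17,5.8,0,0,-0.75,0,0.1,0.17,5.8,0,0,-0.75,0,0.1,0.17,5.8,0,0,-0.75,0,0.1,0.17,5.8,0,0,-0.75,0]'

```text
clock: 17.92
tcp_pos: [0.4721, 0.1347, 0.1064]
orientation: [0.0, -0.105, 0.995, -0.0]
wrist_force: [-0.5, 1.3, -2.5]
finger_gap: 0.0127
```

Run:
```python
from h import *
s=get_state();print(s["tcp_pos"],s["qvel"])
print(go(*at(-4,-.5),.055,CV[2]+np.pi/2))
```

```text
[0.4721 0.1347 0.1064] [ 0.0019 -0.0127  0.0218 -0.0064 -0.0001  0.0009]
(array([0.09  , 0.0099, 5.1392]), array([-0.0074,  0.0373,  0.0878]))
```

Request:
send_rows --series '[0.08,0,0,0,0,0,0,0.08,0,1,0,0,0,0,0.08,0,2,0,0,0,0,0.08,0,3,0,0,0,0,0.08,0,4,0,0,0,0,0.08,0,4.6,0,0,0,0,0.08,0,5.1,0,0,0,0,0.08,0,5.1,0,0,0,0,0.08,0,5.1,0,0,0,0]'

```text
clock: 18.67
tcp_pos: [0.4702, 0.1341, 0.0548]
orientation: [-0.001, -0.105, 0.995, -0.0]
wrist_force: [-4.2, -1.8, 7.6]
finger_gap: 0.0132
```

Run:
```python
from h import *
s=get_state();print(s["tcp_pos"],s["qvel"],s["wrist_force"],s["ft_torque"])
```

```text
[0.4702 0.1341 0.0548] [-0.0007  0.0005 -0.0003  0.0018 -0.0012 -0.0008] [-4.1706 -1.8206  7.596 ] [-0.2081  0.932   0.0665]
```

Request:
send_rows --series '[0,0,-0.2,0,0,0,0.3,0,0,-0.2,0,0,0,0.3,0,0,-0.2,0,0,0,0.3,0,0,-0.2,0,0,0,0.3,0,0,-4,0,0,0,0.3,0,0,-8,0,0,0,0.5,0,0,-12,0,0,0,0.6,0,-8,-14,0,0,0,0.6,0,-16,-14,0,0,0,0.6,0,-24,-14,0,0,0,0.6]'

```text
clock: 19.5
tcp_pos: [0.4979, 0.0129, 0.1915]
orientation: [0.002, -0.106, 0.994, -0.001]
wrist_force: [0.6, 0.5, -0.0]
finger_gap: 0.0513
```

Request:
send_rows --series '[0,-12,0,0,0,0,0.6,0,-16,0,0,0,0,0.6,0,-16,0,0,0,0,0.6,0,-16,0,0,0,0,0.6]'

```text
clock: 19.83
tcp_pos: [0.5303, -0.1458, 0.1895]
orientation: [0.0, -0.104, 0.995, -0.0]
wrist_force: [0.6, -0.2, -0.5]
finger_gap: 0.0513
```

Run:
```python
from ov import *
for c in I: cv2.imwrite(f"pics/P_{c}.png",read_camera(c))
s=get_state(); print(s["tcp_pos"],s["joint_pos"])
o=lambda B,x,z:[(b[0]+x,b[1]+x,*b[2:4],b[4]+z,b[5]+z) for b in B]
ov("P",[CASE[1]]+o(LONG,-57,5)+o(SHORT,57,13)+o(STEP,-4,13),CV,0,"pics/ov4.png",w=130,h=150)
for c in I:
    for n in("bar","bar_knob"): print(c,n,[(round(d["p"],2),np.round(d["box"])) for d in silhouettes(c,n)])
```

```text
[ 0.5311 -0.1482  0.1891] [-0.417   0.2818 -0.1012  1.1859 -0.0013 -0.6206]
top bar [(0.76, array([130., 217.,  30., 103.]))]
top bar_knob [(0.95, array([132., 213.,  30., 108.])), (0.3, array([283., 200.,  15.,  12.]))]
side bar [(0.66, array([197., 145.,  84.,  40.]))]
side bar_knob [(0.84, array([195., 148.,  91.,  33.])), (0.51, array([365., 178.,  37.,  47.]))]
```

View pics/ov4.png

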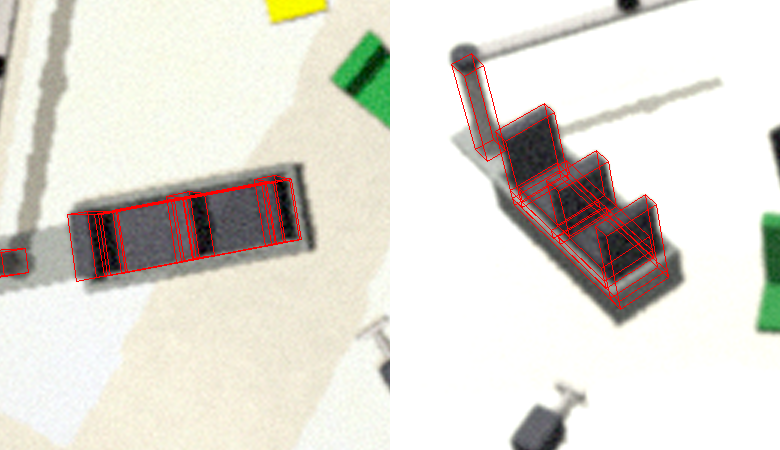

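The top half shows all three parts between (75,210) and (300,240). The side half has all tops level with the modelled 80 mm, so the packing is right. Next is the bar angle.

```bash
cat > knob.py <<'E'
from h import *
def knobpts(a,post=(125,0)):
    t=np.linspace(0,6.28,24); k=(post[0]-120*np.cos(a),post[1]-120*np.sin(a))
    return np.vstack([place(np.c_[k[0]+9*np.cos(t),k[1]+9*np.sin(t),0*t+z],CV) for z in(95,131)])
def run(tag,a0):
    M={}
    for c in I:
        g=cv2.imread(f"pics/{tag}_{c}.png").max(2); b=proj(c,knobpts(a0)); r=np.zeros_like(g)
        x0,y0=(b.min(0)-10).astype(int); x1,y1=(b.max(0)+10).astype(int)
        M[c]=np.zeros((480,640),np.float32); M[c][y0:y1,x0:x1]=g[y0:y1,x0:x1]<50
    def f(p,cs):
        s=0
        for c in cs:
            m=np.zeros((480*U,640*U),np.uint8); h=cv2.convexHull(((proj(c,knobpts(p[0]))+.5)*U).astype(np.int32)); cv2.fillConvexPoly(m,h,1)
            m=cv2.resize(m.astype(np.float32),(640,480),interpolation=cv2.INTER_AREA); s+=1-np.minimum(m,M[c]).sum()/np.maximum(m,M[c]).sum()
        return s
    A=np.arange(a0-.15,a0+.15,.005)
    for cs in(["top"],["side"],["top","side"]): v=[f([a],cs) for a in A]; i=np.argmin(v); print(tag,cs,A[i],v[i])
    return A[i]
E
python3 - <<'E'
from knob import *
a=run("P",1.25)
k=at(125-120*np.cos(a),-120*np.sin(a)); print("knob",k,"post",at(125))
print(proj("top",np.array([[*k,.131],[*k,.095]])),proj("side",np.array([[*k,.131],[*k,.095]])))
yb=CV[2]-a # bar x axis yaw? bar at angle a rotated clockwise? 
d=at(125)-k; print("bar dir to post yaw",np.arctan2(d[1],d[0]))
for jaw in (0,np.pi/2): print(go(*k,.20,np.arctan2(d[1],d[0])+jaw))
E
```

```text
P ['top'] 1.249999999999997 0.28544843
P ['side'] 1.244999999999997 0.40103543
P ['top', 'side'] 1.2599999999999967 0.6918527
knob [0.5634 0.2484] post [0.4441 0.2607]
[[142.1762 245.0121]
 [149.6954 247.369 ]] [[254.0661 148.4447]
 [256.0991 161.6238]]
bar dir to post yaw 3.038999999999997
(array([-11.4758,  37.4769,  -1.0483]), array([ 0.0408, -0.0508, 17.928 ]))
(array([-11.4758,  37.4769,  -1.0483]), array([  0.0689,  -0.0075, -72.072 ]))
```

Request:
send_rows --series '[-11.5,37.5,-1,0,0,17.9,0.6,-11.5,37.5,-1,0,0,17.9,0.6,-11.5,37.5,-1,0,0,17.9,0.6,-11.5,37.5,-1,0,0,17.9,0.6,-11.5,37.5,-1,0,0,17.9,0.6,-11.5,37.5,-1,0,0,17.9,0.6,-11.5,37.5,-1,0,0,17.9,0.6,-11.5,37.5,-1,0,0,17.9,0.6,-11.5,37.5,-1,0,0,17.9,0.6,-11.5,37.5,-1,0,0,17.9,0.6]'

```text
clock: 20.97
tcp_pos: [0.5625, 0.2536, 0.1999]
orientation: [0.0, 0.048, 0.999, 0.001]
wrist_force: [0.5, -0.8, 0.9]
finger_gap: 0.0512
```

Request:
send_rows --series '[0,0,0,0,0,0,0.6,0,0,0,0,0,0,0.6,0,0,0,0,0,0,0.6]'

```text
clock: 21.22
tcp_pos: [0.5631, 0.2484, 0.1995]
orientation: [-0.0, 0.05, 0.999, -0.0]
wrist_force: [0.4, -0.3, -0.1]
finger_gap: 0.0513
```

Run:
```python
from h import *
s=get_state();print(s["tcp_pos"],s["qvel"])
print(go(.5632,.2486,.106,3.039))
```

```text
[0.5631 0.2484 0.1995] [-0.0363 -0.0059 -0.0049 -0.0013 -0.0017  0.0003]
(array([-0.0108,  0.0243,  9.3523]), array([-0.0421, -0.0285,  0.118 ]))
```

Request:
send_rows --series '[0,0,3,0,0,0,0.6,0,0,6,0,0,0,0.6,0,0,9.2,0,0,0,0.6,0,0,9.2,0,0,0,0.6,0,0,9.2,0,0,0,0,0,0,9.2,0,0,0,0,0,0,9.2,0,0,0,0,0,0,9.2,0,0,0,0,0,0,9.2,0,0,0,0,0,0,9.2,0,0,0,0]' --newtons 25

```text
clock: 22.05
tcp_pos: [0.5659, 0.248, 0.1101]
orientation: [0.002, 0.051, 0.999, 0.0]
wrist_force: [-0.2, -0.4, 5.7]
finger_gap: 0.0171
```

```bash
cat > arc.py <<'E'
from h import *
s=get_state();t=s["tcp_pos"];print(t,s["finger_gap"],s["wrist_force"],s["qvel"])
d=t[:2]-at(125); a=CV[2]+np.pi-np.arctan2(d[1],d[0]); a=(a+np.pi)%(2*np.pi)-np.pi; r=np.hypot(*d); print("angle",a,"r",r)
a=-a if 0 else a
n=int(np.ceil(abs(a)/np.radians(6.5)))
for i in range(1,n+1):
    b=a*(1-i/n); R_=r+(.120-r)*i/n; k=at(125-1000*R_*np.cos(b),-1000*R_*np.sin(b))
    dd=at(125)-k; sh,tu=go(*k,t[2],np.arctan2(dd[1],dd[0]),s); print(i,np.round(b,3),np.round(sh,2),np.round(tu,1))
E
python3 arc.py
```

```text
[0.5659 0.248  0.1101] 0.01710141499727641 [-0.2044 -0.4256  5.7423] [ 0.0004 -0.0004  0.0014 -0.0029 -0.002   0.0005]
angle -1.258513094171061 r 0.12249766460287265
1 -1.154 [21.38 -8.12 -0.1 ] [ -0.    0.3 -41.7]
2 -1.049 [20.46 -9.02 -0.1 ] [ -0.    0.3 -47.7]
3 -0.944 [19.46 -9.81 -0.09] [ -0.1   0.3 -53.7]
4 -0.839 [ 18.38 -10.49  -0.09] [ -0.1   0.3 -59.7]
5 -0.734 [ 17.24 -11.06  -0.09] [ -0.1   0.3 -65.8]
6 -0.629 [ 16.04 -11.5   -0.08] [ -0.1   0.2 -71.8]
7 -0.524 [ 14.81 -11.81  -0.08] [ -0.1   0.2 -77.8]
8 -0.42 [ 13.56 -12.    -0.07] [ -0.1   0.2 -83.8]
9 -0.315 [ 12.29 -12.05  -0.07] [ -0.1   0.2 -89.8]
10 -0.21 [ 11.03 -11.96  -0.06] [ 0.2  0.2 84.2]
11 -0.105 [  9.79 -11.75  -0.05] [ 0.2  0.2 78.2]
12 -0.0 [  8.58 -11.41  -0.05] [ 0.2  0.2 72.2]
```

```bash
sed -i 's/a=-a if 0 else a/a=-a/; s/R_=r+(.120-r)\*i\/n/R_=r+(.121-r)*i\/n/' arc.py; python3 arc.py
```

```text
[0.5659 0.248  0.1101] 0.01710141499727641 [-0.2044 -0.4256  5.7423] [ 0.0004 -0.0004  0.0014 -0.0029 -0.002   0.0005]
angle -1.258513094171061 r 0.12249766460287265
1 1.154 [ 0.08 -1.28 -0.  ] [0.1 0.2 6.1]
2 1.049 [ 0.3  -2.55 -0.  ] [ 0.1  0.2 12.1]
3 0.944 [ 0.64 -3.78 -0.01] [ 0.1  0.2 18.1]
4 0.839 [ 1.11 -4.97 -0.01] [ 0.1  0.2 24.1]
5 0.734 [ 1.71 -6.1  -0.01] [ 0.1  0.2 30.1]
6 0.629 [ 2.42 -7.16 -0.02] [ 0.1  0.2 36.1]
7 0.524 [ 3.23 -8.14 -0.02] [ 0.1  0.2 42.1]
8 0.42 [ 4.14 -9.03 -0.03] [ 0.2  0.2 48.1]
9 0.315 [ 5.14 -9.82 -0.03] [ 0.2  0.2 54.2]
10 0.21 [  6.22 -10.5   -0.04] [ 0.2  0.2 60.2]
11 0.105 [  7.36 -11.06  -0.04] [ 0.2  0.2 66.2]
12 0.0 [  8.55 -11.5   -0.05] [ 0.2  0.2 72.2]
```

Request:
send_rows --series '[0.08,-1.28,0,0,0,6,0,0.3,-2.55,0,0,0,12,0,0.64,-3.78,0,0,0,18,0,1.11,-4.97,0,0,0,24,0,1.71,-6.1,0,0,0,30,0,2.42,-7.16,0,0,0,36,0,3.23,-8.14,0,0,0,42,0,4.14,-9.03,0,0,0,48,0,4.14,-9.03,0,0,0,48,0,4.14,-9.03,0,0,0,48,0]'

```text
clock: 22.88
tcp_pos: [0.5156, 0.1612, 0.1102]
orientation: [0.003, 0.454, 0.891, 0.001]
wrist_force: [0.4, -3.0, 7.1]
finger_gap: 0.0168
```

```bash
python3 arc.py
```

```text
[0.5156 0.1612 0.1102] 0.0168166396785011 [ 0.3894 -2.9526  7.1328] [ 0.0062  0.0097  0.011   0.0018 -0.0006 -0.0101]
angle -0.4152601726669367 r 0.1225125689781681
1 0.311 [ 0.11 -1.27 -0.01] [0.2 0.2 6.3]
2 0.208 [ 0.35 -2.51 -0.01] [ 0.2  0.2 12.2]
3 0.104 [ 0.72 -3.72 -0.02] [ 0.2  0.2 18.2]
4 0.0 [ 1.21 -4.87 -0.02] [ 0.3  0.2 24.1]
```

Request:
send_rows --series '[0.11,-1.27,0,0,0,6.2,0,0.32,-2.52,0,0,0,12.2,0,0.66,-3.75,0,0,0,18.1,0,1.1,-4.93,0,0,0,24,0,1.1,-4.93,0,0,0,24,0,1.1,-4.93,0,0,0,24,0,1.1,-4.93,0,0,0,24,0]'

```text
clock: 23.47
tcp_pos: [0.4693, 0.1406, 0.1101]
orientation: [0.003, 0.629, 0.777, 0.0]
wrist_force: [-2.0, -7.4, 9.2]
finger_gap: 0.017
```

```bash
python3 arc.py
```

```text
[0.4693 0.1406 0.1101] 0.017001449354914287 [-1.9781 -7.4192  9.1512] [ 0.0004  0.0044  0.0067  0.0034 -0.0006 -0.0027]
angle 0.0006652438725502918 r 0.12272347629465626
1 -0.0 [ 0.17  0.01 -0.  ] [0.3 0.2 0.1]
```

Request:
send_rows --series '[0,0,0,0,0,0,0.5,0,0,0,0,0,0,0.5,0,0,0,0,0,0,0.5,0,0,0,0,0,0,0.5,0,0,-3,0,0,0,0.5,0,0,-6,0,0,0,0.5,0,0,-9,0,0,0,0.5,0,0,-10,0,0,0,0.5]'

```text
clock: 24.13
tcp_pos: [0.4693, 0.1425, 0.2116]
orientation: [0.002, 0.628, 0.778, 0.002]
wrist_force: [1.6, 0.6, -0.1]
finger_gap: 0.0429
```

Run:
```python
from h import *
print(get_state()["tcp_pos"],go(.50,-.18,.22,3.35))
```

```text
[0.4693 0.1425 0.2116] (array([-32.1749,  -3.7764,  -0.8456]), array([  0.2284,   0.2609, -89.7995]))
```

Request:
send_rows --series '[-32,-3.8,-1,0,0,0,0.5,-32,-3.8,-1,0,0,0,0.5,-32,-3.8,-1,0,0,0,0.5,-32,-3.8,-1,0,0,0,0.5,-32,-3.8,-1,0,0,0,0.5,-32,-3.8,-1,0,0,0,0.5,-32,-3.8,-1,0,0,0,0.5,-32,-3.8,-1,0,0,0,0.5,-32,-3.8,-1,0,0,0,0.5,-32,-3.8,-1,0,0,0,0.5]'

```text
clock: 24.97
tcp_pos: [0.4973, -0.1802, 0.2167]
orientation: [-0.001, 0.63, 0.777, 0.0]
wrist_force: [-0.7, 0.7, 0.3]
finger_gap: 0.0428
```

Run:
```python
from ov import *
from knob import run
for c in I: cv2.imwrite(f"pics/F_{c}.png",read_camera(c))
print(get_state()["tcp_pos"])
run("F",0.0)
bar=(-56,125,-7,7,87,95)
ov("F",[CASE[1],(-4,14,-9,9,95,131),bar,CASE[0]],CV,0,"pics/ov5.png",w=130,h=150)
```

```text
[ 0.4971 -0.178   0.217 ]
F ['top'] 1.3877787807814457e-16 0.60801995
F ['side'] -0.024999999999999883 0.7040655
F ['top', 'side'] 1.3877787807814457e-16 1.331855
```

View pics/ov5.png

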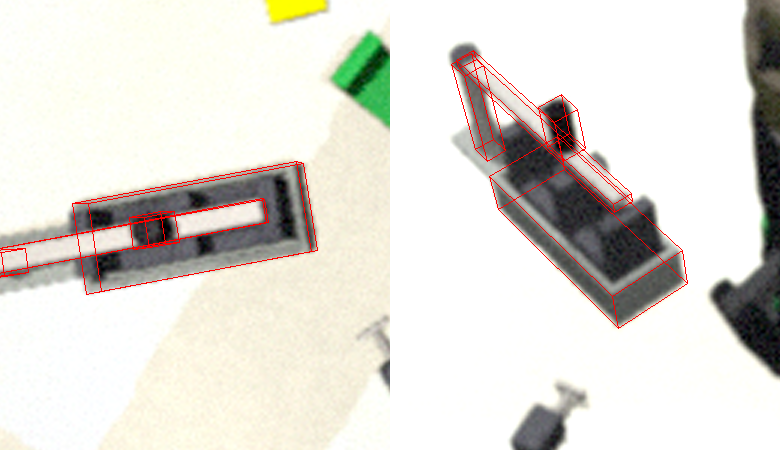

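The bar lies along the case: in the top half it runs from (0,260) to (265,210), on the zero-angle model to within about 0.01–0.02 rad. All the parts are in, and nothing else appears moved.

```bash
python3 -c "
from workcell import *
print(hand_in())"
```

```text
the job is handed in; nothing more can be done
None
```

The job is done and handed in at about 25 s of the 72 s allowed. I packed the long-foot L, then the short-foot L, then the stepped block. I then swung the retaining bar over them by its knob, let go and moved the arm clear.

**Packing:** After each part went down, the tool height matched the seated height to within about 1 mm, with 5 to 15 N of contact force. In both cameras the three uprights stand with their tops level, within about 2 mm of where a packed set should be.

**Bar:** The tool read 0.001 rad just before release. The last pictures show the bar on the outline for zero angle, straight over the parts.

**Checks that disagreed or were weak:**
- **Knob fit:** After release, the automatic knob fit gave 0 rad from the top camera and −0.025 rad from the side camera. Its overlap was poor in both, because the knob stood against dark parts, so I relied on the overlay.
- **Block direction:** While the block was in the gripper, a close-up showed its end about 3 mm off the model. Fitting it both ways round favoured the correct direction, only modestly in that close-up but clearly when it lay on the table. It then seated at the expected height.
- **Bystanders:** I judged them unmoved from the pictures in view and did not re-measure them.

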